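# Flip back the spark shield and push the offcut to the stop

### The arm

A 6-joint arm with a two-finger parallel gripper is mounted at the origin on the work surface. World frame = base frame: x ahead of the robot, y to its left, z up, the work surface at z = 0. Lengths are in m, angles in rad, forces in N, time in s.
With the tool pointing down it reaches from about 0.225 to 0.875 m from the base axis. Payload 3.4 kg.
Tool frame: the origin (TCP) lies midway between the tips of the shut fingers; the grasp point (between the pads) lies 19 mm behind it (manip.grasp_offset is the distance from the TCP to the grasp point, in m); x points along the fingers, y is the direction in which the jaws open and shut, and the axes are right-handed (so a half turn about x gives the same grasp; the last joint's range is limited). The gripper opens to 85 mm and grips with 20 to 120 N. Pads are 22 mm wide; open, the fingers measure 114 mm over their backs; the gripper's body (76 mm by 85 mm) begins 54 mm behind the grasp point. The pads swing forward as they close: fully open they stand 13 mm farther back than shut.
Start: joints at [-1.315, 0.276, 1.505, -0, 1.361, -0.121], TCP at [0.212, -0.535, 0.231] pointing down, gripper open.
Joint ranges: [-2.89, 2.89], [-0.75, 2.08], [0.22, 2.7], [-1.18, 4.32], [0.11, 2.71], [-2.7, 2.7]. Speed limits (rad/s): [2.57, 2.57, 3.14, 3.14, 3.14, 3.14].

### API

Orientations are given as a unit quaternion [w, x, y, z].
In Python, from rig import manip gives the robot as it stands.
- The arm moves only by the shell command python3 -m creep 'ROWS' [OPENING] [FORCE]. ROWS is a JSON object of lists of equal length, an entry for each row: "delta_pos": the shift along the tool's x, y, z in cm, a list of three; "dr": the turn, a rotation vector about the tool's x, y, z in rad, a list of three. In form: {"delta_pos": [[dx, dy, dz], ...], "dr": [[rx, ry, rz], ...]}. A call has 1 to 10 rows; each row is the pose to reach, as a shift and turn from the pose commanded when the call began, along the tool's axes at that moment; what a row does not reach only later rows make up. A row lasts 1/10 s, in which the tool goes at most 50 mm and 8.59 degrees, less where a joint would pass 70% of its speed; a pose out of reach is approached as far as the arm can. A call with a gripper value outside its range is refused whole. OPENING is the opening, from -1 (shut) to 1 (fully open), set as the call begins (- or left out, the last holds). The fingers move at their own pace and stop on an object; FORCE is the grip in N (left out, the last holds). Time passes only in rows, so rows that repeat a pose let the fingers close. It gives the time, the measured TCP pose, the force and the opening at its end, in the units of the state.
- manip.get_state(): the state, without advancing time (a new reading comes with each control period).
- manip.get_image(name): name is "scene" or "top"; returns a dict with "pixels" (384x512x3 uint8, blue, green, red), "depth" (384x512 float32, m along the optical axis (not along the pixel's ray), 0 where there is no reading), "intrinsics" (3x3 intrinsics, pixels), "k1" (the pictures are not rectified: a ray, as slopes to the right and down, at radius r is drawn at 1 + k1 r^2 times it, then the intrinsics apply), "rvec" (rotation vector, rad) and "tvec" (3), from world to camera coordinates, as OpenCV has them. Camera axes: x right, y down, z forward; pixel columns grow to the right and rows downward; lengths in m; the calibration is good to about 2 mm. A picture is of the moment at which its call begins.
- manip.sign_off(): hands the job in, once; it reports no verdict.
The state is a dict: "clock": time; "qpos": joint angles; "qd": joint speeds; "effort": joint torques, N m; "position": TCP position; "ee_rot": TCP orientation; "contact_force": force on the tool from outside, world axes, zero at the start; "moment": the same for the moment, N m; "width": finger opening in m.
Only numpy, scipy, OpenCV 4.12 (cv2) and the standard library are available. Lean on these libraries where they do the work, as an engineer would, in place of code of your own. Each camera call takes 0.05 s, during which the arm holds its last target. There are 200 camera calls.

### The job

At the cut-off station, push the counterweighted spark shield up and back past its balance point so that it swings fully back and stays raised on its own. Then push the steel offcut lying on the bed along between the fences until it sits against the end stop. Only push: do not grip or lift the offcut, leave the other things around the station where they are, and finish clear of everything.

Things in the scene. Friction and masses are not known exactly. Their poses are not given: they have to be found in the camera images.
- station: green steel cut-off station fixed to the bench. Origin on the bench top straight below the hinge; -x points to its front (robot side), y along the hinge axis. Base plate 260 mm wide, 10 mm thick, from 255 mm in front of the origin to 85 mm behind. Two hinge cheeks at y = +-57 mm, 10 mm thick, 50 mm deep, 135 mm high
- guard_hinge (a point): point on the shield's hinge axis, midway between the cheeks, 115 mm above the bench; station's axes. From it a boom, 24 mm wide and 12 mm high, runs level (when lowered) forward to the shield plate; a round counterweight (52 mm diameter, 60 mm long) sits 50 mm behind and 50 mm above the hinge
- guard (a joint): shield angle, rad: 0 lowered (start), grows as its front goes up and back, 2.0 fully raised on its stop. Balance at about 0.9: let go below it falls to 0, beyond it swings on by itself to 2.0 and stays. Hinge damped; part about 1.2 kg. A level backward push on the plate's front near the upper edge raises it (about 7 N at first, then less); pushing below hinge height does not
- guard_edge (a point): middle of the rolled upper edge (round, 12 mm diameter, 124 mm long along y) of the upright dark steel shield plate, 120 mm wide, 180 mm high, 4 mm thick. When lowered: 212 mm in front of and 100 mm above the hinge axis, plate reaching down to 80 mm below the axis. Moves and turns with the shield on a 234 mm radius about the hinge
- stop_face (a point): middle of the front face of the end stop (dark block 74 mm wide, top 42 mm above the bench) closing the back end of the bed, 50 mm in front of the hinge axis, 28 mm above the bench; station's axes. The bed's floor is 10 mm above the bench; its two fences are 12 mm higher, 12 mm thick, 50 mm apart inside, running 185 mm forward from here
- offcut_center (a point): centre of the offcut: loose plain square steel bar 50 mm long (its x axis, about along the bed), 36 x 36 mm, about 0.5 kg, lying on the bed between the fences, behind the lowered shield and under the boom. Against the stop its centre is 25 mm in front of stop_face
- round_stub: bystander: steel round bar stub standing on the station's base plate beside the bed, 28 mm diameter, 45 mm high; origin at its underside
- square_stub: bystander: square bar stub standing on the base plate on the other side of the bed, 25 x 25 mm, 40 mm high; origin at its underside
- wrench: bystander: wrench 170 mm long lying on the bench to the right; origin at its underside, middle
- hammer: bystander: hammer 260 mm long lying on the bench to the left; origin at its underside, middle
- spray: bystander: grey can 60 mm diameter, 170 mm high, standing; origin at its underside
- jar: bystander: grey jar 70 mm diameter, 85 mm high, standing; origin at its underside
- flange: bystander: dark steel ring 90 mm outer diameter, 14 mm high, lying on the bench; origin at its underside
Not all that is in view belongs to the job. Leave any blue or green look-alike of the part that bears offcut_center alone.

How it is judged:
On the way, in this order (a step that is already met when the one before it is completed fails the run):
1. the shield is pushed past its balance point and stays up (value of joint guard above 1.85 rad and contact force between guard and the arm below 0.1 N and contact force between guard and the fingers below 0.1 N), for 0.3 s.
2. the offcut sits against the end stop (x of offcut_center in the frame of stop_face above -0.03 m and value of joint guard above 1.85 rad), for 0.2 s.
At the end, for the whole second after the job is handed in: The shield rests raised (guard beyond 1.85 rad, still); the offcut lies flat and still on the bed between the fences with its centre no more than 30 mm in front of the stop face (25 mm is full contact) (all of step 2 and velocity of joint guard between -0.05 and 0.05 rad/s and x of offcut_center in the frame of stop_face below -0.02 m and y of offcut_center in the frame of stop_face between -0.012 and 0.012 m and z of offcut_center in the frame of stop_face below 0.004 m and angle between offcut_center's own z axis and vertical below 0.1 rad and linear speed of offcut below 0.01 m/s); the robot touches nothing.
It fails at once if the offcut is lifted or tipped (z of offcut_center in the frame of stop_face above 0.01 m or angle between offcut_center's own z axis and vertical above 0.25 rad).
It fails at once if a bystander is disturbed (moved more than 30 mm) (distance of any of round_stub, square_stub, wrench, hammer, spray, jar, flange from where it was at the start of the episode above 0.03 m).
It also fails if it takes over 54 s, if anything falls off the work surface, if the arm or the gripper's body presses on something with over 40 N, if the wrist force passes 120 N, or if a joint passes its speed limit or range.

## Working session

There is one attempt and no reset: what is moved stays moved. The work goes in short steps, Python scripts to look and compute and a shell command to move; the robot and the scene stay as the last step left them, time stands still between calls to the robot, and variables do not carry over. Pictures are saved under pics/ and viewed, about 8 in all and at most 12, crops included, and the job is handed in when it is done.

```bash
mkdir -p pics; ls; cat > h.py <<'E'
import numpy as np,cv2
from rig import manip
from scipy.spatial.transform import Rotation as R
def grab(n):
    d=manip.get_image(n); np.savez(f'pics/{n}.npz',**{k:np.array(v) for k,v in d.items()}); return d
def cloud(d):
    K=np.array(d['intrinsics'],float);k1=float(d['k1']);z=np.array(d['depth'])
    v,u=np.mgrid[:z.shape[0],:z.shape[1]]
    p=cv2.undistortPoints(np.stack([u,v],-1).reshape(-1,1,2).astype(float),K,np.array([k1,0,0,0.])).reshape(z.shape+(2,))
    c=np.dstack([p[...,0]*z,p[...,1]*z,z])
    M=cv2.Rodrigues(np.array(d['rvec'],float))[0]
    w=(c-np.array(d['tvec']).ravel())@M
    w[z==0]=np.nan
    return w
E
python3 - <<'E'
from h import *
s=manip.get_state();print(s)
for n in('scene','top'):
    d=grab(n);print(n,d['intrinsics'],d['k1'],d['rvec'],d['tvec'])
    cv2.imwrite(f'pics/{n}1.png',d['pixels'])
E
```

```text
pics
{'clock': 0.0, 'qpos': array([-1.31496975e+00,  2.76595282e-01,  1.50615141e+00,  3.14964690e-05,
        1.36068187e+00, -1.21000952e-01]), 'qd': array([ 0.00021936, -0.00063537, -0.00075392,  0.00171635, -0.00039656,
        0.00052589]), 'effort': array([ 2.57495798e-03, -4.16764069e+01, -2.45806807e+01,  5.08786979e-05,
        1.12110190e-02, -4.29723057e-07]), 'position': array([ 0.21145404, -0.53413753,  0.23043226]), 'ee_rot': array([-0.13179109, -0.6945601 , -0.13308779,  0.69462582]), 'contact_force': array([ 0.10241882, -0.27042796,  0.03977208]), 'moment': array([ 0.05383077, -0.01662198, -0.03084863]), 'width': 0.0853030308645033}
scene [[355.29728205   0.         255.82336255]
 [  0.         355.29728205 193.57447713]
 [  0.           0.           1.        ]] -0.064041403633265 [ 1.11834458  2.39489492 -1.01047778] [ 0.29846403 -0.15937156  1.3898336 ]
top [[397.32314569   0.         256.3330621 ]
 [  0.         397.32314569 194.50552086]
 [  0.           0.           1.        ]] -0.006025032806726344 [ 2.21345591 -2.17278391  0.06396671] [0.0088835  0.50057376 1.24238437]
```

View pics/scene1.png

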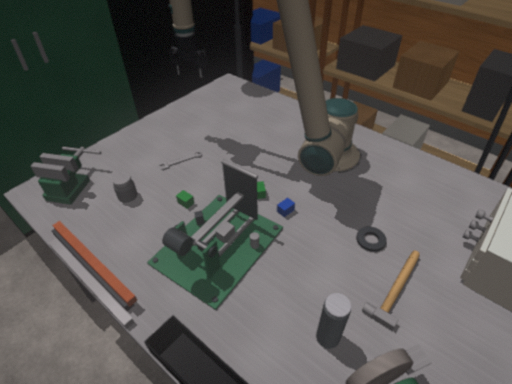

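View pics/top1.png

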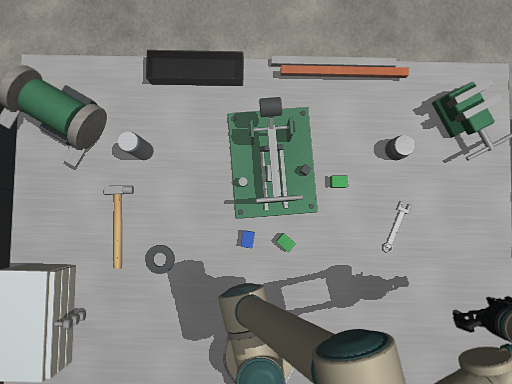

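The overview shows the station around top-view pixel (272,160), turned slightly, with the shield edge at about (279,200). The blue and green decoys sit in front of it and to its right, clear of the bed. Next I'll fit the base plate.

```bash
python3 - <<'E'
from h import *
d=dict(np.load('pics/top.npz'));w=cloud(d);im=d['pixels']
hsv=cv2.cvtColor(im,cv2.COLOR_BGR2HSV)
m=cv2.inRange(hsv,(60,80,20),(90,255,255)); m[:, :200]=0;m[:,330:]=0;m[:100]=0;m[225:]=0
m&=np.uint8(255*(np.abs(w[...,2]-.01)<.012))
n,l,st,_=cv2.connectedComponentsWithStats(m);
m=np.uint8(m>0)
P=w[m>0][:,:2].astype(np.float32)
r=cv2.minAreaRect(P*1000);print(r,cv2.boxPoints(r))
c=np.array(r[0])/1000
e=cv2.boxPoints(r)/1000
# x axis dir: long edge with +x
E=[e[1]-e[0],e[2]-e[1]];L=max(E,key=np.linalg.norm);L=L/np.linalg.norm(L);L*=np.sign(L[0])
yaw=np.arctan2(L[1],L[0]);o=c+L*.085;print('yaw',yaw,'origin',o)
Rz=np.array([[np.cos(yaw),-np.sin(yaw)],[np.sin(yaw),np.cos(yaw)]])
np.savez('st.npz',o=o,yaw=yaw)
for n in('top','scene'):
    d=dict(np.load(f'pics/{n}.npz'));w=cloud(d)
    q=np.dstack([(w[...,:2]-o)@Rz,w[...,2]])
    def rep(name,b):
        k=np.ones(q.shape[:2],bool)
        for i in range(3):k&=(q[...,i]>b[i][0])&(q[...,i]<b[i][1])
        p=q[k]
        if len(p):print(n,name,len(p),'min',p.min(0).round(4),'max',p.max(0).round(4),'med',np.median(p,0).round(4))
    rep('edge',((-.26,-.17),(-.1,.1),(.19,.25)))
    rep('boom',((-.19,-.06),(-.06,.06),(.1,.14)))
    rep('cw',((0,.1),(-.08,.08),(.15,.25)))
    rep('offcut',((-.2,-.06),(-.023,.023),(.035,.055)))
    rep('fenceL',((-.24,-.06),(.02,.05),(.018,.03)))
    rep('fenceR',((-.24,-.06),(-.05,-.02),(.018,.03)))
    rep('stubL',((-.24,-.06),(.06,.14),(.03,.07)))
    rep('stubR',((-.24,-.06),(-.14,-.06),(.03,.07)))
d=dict(np.load('pics/top.npz'));cv2.imwrite('pics/crop1.png',np.hstack([cv2.resize(im[95:225,220:325],None,fx=4,fy=4,interpolation=2),cv2.resize(np.load('pics/scene.npz')['pixels'][155:285,145:285],(340,520),interpolation=2)]))
E
```

```text
((605.9424438476562, -29.599777221679688), (338.3191223144531, 258.0716552734375), 5.453875541687012) [[ 425.2845    82.77425]
 [ 449.8128  -174.12914]
 [ 786.6004  -141.9738 ]
 [ 762.0721   114.92958]]
yaw 0.09518805 origin [ 0.69055765 -0.02152101]
top edge 212 min [-0.2183 -0.0613  0.2121] max [-0.206   0.0611  0.2253] med [-2.123e-01  2.000e-04  2.197e-01]
top boom 372 min [-0.1897 -0.0125  0.1112] max [-0.0602  0.0119  0.1274] med [-0.1249 -0.0002  0.1213]
top cw 407 min [ 0.0231 -0.0295  0.1511] max [0.0743 0.0304 0.1962] med [0.0432 0.0006 0.1871]
top offcut 68 min [-0.1462  0.0084  0.0424] max [-0.0984  0.0216  0.052 ] med [-0.1241  0.0148  0.0457]
top fenceL 186 min [-0.2342  0.021   0.0181] max [-0.062   0.0392  0.0294] med [-0.1392  0.0306  0.022 ]
top fenceR 185 min [-0.2325 -0.0374  0.018 ] max [-0.0609 -0.0252  0.0288] med [-0.138  -0.0314  0.0229]
top stubL 70 min [-0.1574  0.083   0.034 ] max [-0.1308  0.108   0.0606] med [-0.1451  0.0957  0.0551]
top stubR 74 min [-0.1363 -0.1175  0.0307] max [-0.1054 -0.0841  0.0551] med [-0.1212 -0.0987  0.0494]
scene edge 333 min [-0.2149 -0.0624  0.19  ] max [-0.2017  0.0614  0.2237] med [-0.208   0.001   0.2096]
scene boom 333 min [-0.1899 -0.0139  0.1115] max [-0.0601  0.0126  0.1244] med [-0.1226  0.0024  0.1212]
scene cw 581 min [ 0.0266 -0.0288  0.1507] max [0.0775 0.0335 0.1947] med [0.0596 0.0127 0.184 ]
scene offcut 200 min [-0.1457 -0.0178  0.0351] max [-0.0948  0.0224  0.051 ] med [-0.1164  0.0054  0.0461]
scene fenceL 202 min [-0.2184  0.02    0.018 ] max [-0.06    0.0377  0.0293] med [-0.134   0.031   0.0226]
scene fenceR 136 min [-0.2162 -0.0379  0.018 ] max [-0.0609 -0.024   0.0264] med [-0.1364 -0.0315  0.0224]
scene stubL 104 min [-0.1549  0.0835  0.0301] max [-0.1264  0.1107  0.0585] med [-0.1357  0.099   0.0538]
scene stubR 81 min [-0.1316 -0.1144  0.0302] max [-0.1016 -0.0839  0.0566] med [-0.1136 -0.0968  0.0491]
```

View pics/crop1.png

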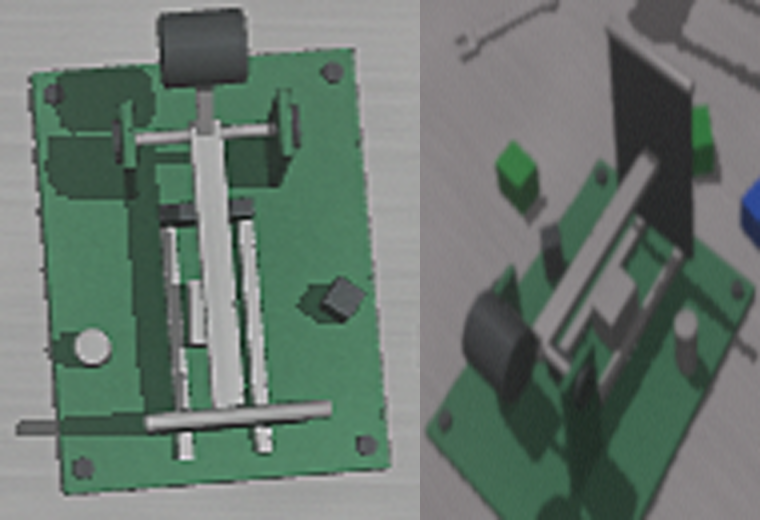

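Depth from both views agrees with the given geometry to about 1–2 mm. The station origin is (0.691, −0.0215), yaw 0.095, and the offcut centre is at station x ≈ −0.122. I'll add a helper that converts station-frame targets into row values.

```bash
cat >> h.py <<'E'
S=np.load('st.npz');o=S['o'];yaw=float(S['yaw'])
Rs=R.from_euler('z',yaw)
def st():
    s=manip.get_state();q=s['ee_rot'];return s,np.array(s['position']),R.from_quat([q[1],q[2],q[3],q[0]])
def tgt(x,y,z,pitch=0,flip=1):
    p=Rs.apply([x,y,0])+[o[0],o[1],z]
    # tool x down, tool y along +-station y
    X=np.array([np.sin(pitch),0,-np.cos(pitch)]);Y=np.array([0,flip,0.]);Z=np.cross(X,Y)
    return p,Rs*R.from_matrix(np.c_[X,Y,Z])
def delta(*a,**k):
    s,p,r=st();t,rt=tgt(*a,**k)
    return (r.inv().apply(t-p)*100).round(2),(r.inv()*rt).as_rotvec().round(3)
def loc():
    s,p,r=st();q=Rs.inv().apply(p-[o[0],o[1],0]);return s['clock'],q.round(4),s['contact_force'].round(2),s['width']
E
python3 - <<'E'
from h import *
print(st()[2].as_matrix().round(3))
for f in(1,-1):print(delta(-.27,0,.225,flip=f))
print(delta(-.27,0,.28,flip=1))
E
```

```text
[[-0.     0.368 -0.93 ]
 [ 0.002 -0.93  -0.368]
 [-1.    -0.002 -0.   ]]
(array([  0.62, -37.54, -37.48]), array([-2.86e+00, -2.00e-03,  0.00e+00]))
(array([  0.62, -37.54, -37.48]), array([0.282, 0.   , 0.002]))
(array([ -4.88, -37.55, -37.48]), array([-2.86e+00, -2.00e-03,  0.00e+00]))
```

```bash
python3 -m creep '{"delta_pos":[[0,-3.5,-3.5],[0,-7,-7],[0,-10.5,-10.5],[0,-14,-14],[0,-17.5,-17.5],[0,-21,-21],[0,-24.5,-24.5],[0,-28,-28],[0,-31,-31],[0,-33,-33]],"dr":[[0.03,0,0],[0.06,0,0],[0.09,0,0],[0.12,0,0],[0.15,0,0],[0.18,0,0],[0.21,0,0],[0.24,0,0],[0.27,0,0],[0.28,0,0]]}' -1 40
python3 - <<'E'
from h import *
print(loc(),delta(-.25,0,.205,flip=-1))
E
```

```text
clock: 1.1
position: [0.3972, -0.1036, 0.2312]
ee_rot: [0.034, 0.706, 0.035, -0.706]
contact_force: [-0.0, -1.1, 0.1]
width: 0.0
(1.1, array([-0.2998, -0.0538,  0.2312]), array([-0.04, -1.06,  0.1 ]), 2.1715542544505986e-05) (array([ 2.62, -5.37, -5.  ]), array([ 0.003, -0.   ,  0.001]))
```

```bash
python3 -m creep '{"delta_pos":[[0.6,-1.5,-1.2],[1.2,-3,-2.4],[1.8,-4.2,-3.6],[2.3,-5,-4.4],[2.6,-5.4,-5],[2.6,-5.4,-5.5],[2.6,-5.4,-6],[2.6,-5.4,-6.5],[2.6,-5.4,-7],[2.6,-5.4,-7.3]],"dr":[[0,0,0],[0,0,0],[0,0,0],[0,0,0],[0,0,0],[0,0,0],[0,0,0],[0,0,0],[0,0,0],[0,0,0]]}'
python3 - <<'E'
from h import *
print(loc())
d=grab('scene');d2=grab('top')
cv2.imwrite('pics/s2.png',np.hstack([cv2.resize(d['pixels'][120:290,140:310],(500,500),interpolation=2),cv2.resize(d2['pixels'][95:265,220:325],(300,500),interpolation=2)]))
# path: roll at angle; finger side touching, tip 10 mm below roll centre
for th in np.arange(0,1.25,.1):
    a=.4407+th;print(th.round(1),(-.234*np.cos(a)-.017).round(3),(.115+.234*np.sin(a)-.008).round(3))
E
```

```text
clock: 2.1
position: [0.4635, -0.0462, 0.2054]
ee_rot: [-0.034, -0.705, -0.034, 0.707]
contact_force: [-6.7, -0.7, 4.2]
width: -0.0002
(2.1, array([-0.2283, -0.003 ,  0.2054]), array([-6.68, -0.67,  4.22]), -0.000173828739083175)
0.0 -0.229 0.207
0.1 -0.218 0.227
0.2 -0.205 0.247
0.3 -0.19 0.265
0.4 -0.173 0.281
0.5 -0.155 0.296
0.6 -0.135 0.309
0.7 -0.115 0.32
0.8 -0.093 0.328
0.9 -0.07 0.335
1.0 -0.047 0.339
1.1 -0.024 0.341
1.2 -0.001 0.34
```

View pics/s2.png

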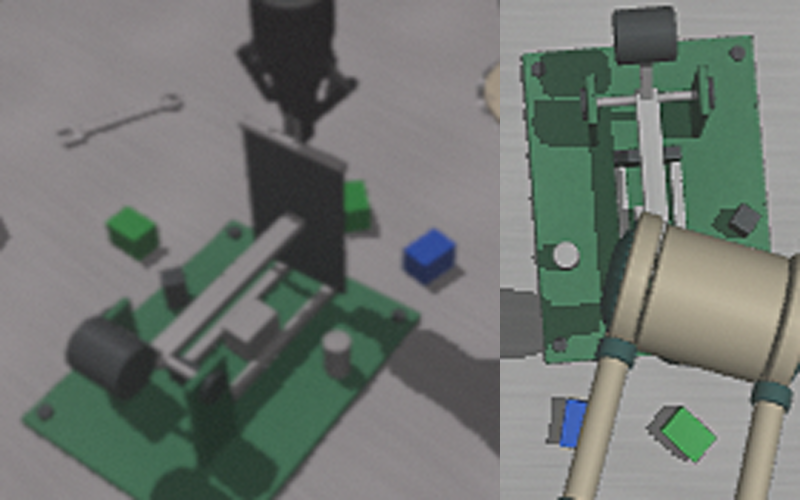

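The scene view shows the fingertip against the front of the rolled edge at about (295,135), and the force reads −6.7 N at the predicted position. I'll follow the arc from here.

```bash
python3 -m creep '{"delta_pos":[[-0.8,0,-0.6],[-1.8,0,-1.2],[-2.8,0,-1.8],[-3.8,0,-2.4],[-4.7,0,-3.1],[-5.6,0,-3.9],[-6.4,0,-4.7],[-7.2,0,-5.6],[-8,0,-6.5],[-8.7,0,-7.4]],"dr":[[0,0,0],[0,0,0],[0,0,0],[0,0,0],[0,0,0],[0,0,0],[0,0,0],[0,0,0],[0,0,0],[0,0,0]]}'
cat > g.py <<'E'
from h import *
def guard(name):
    d=grab(name);w=cloud(d);q=np.dstack([(w[...,:2]-o)@Rs.as_matrix()[:2,:2],w[...,2]])
    return d,q
E
python3 - <<'E'
from g import *
print(loc())
d,q=guard('scene');cv2.imwrite('pics/s3.png',cv2.resize(d['pixels'][90:290,140:340],(500,500),interpolation=2))
E
```

```text
clock: 3.2
position: [0.5364, -0.0385, 0.2937]
ee_rot: [-0.034, -0.705, -0.034, 0.707]
contact_force: [-6.3, -0.5, 5.5]
width: 0.0003
(3.2, array([-0.1551, -0.0022,  0.2937]), array([-6.32, -0.47,  5.51]), 0.0003392747673327407)
```

View pics/s3.png

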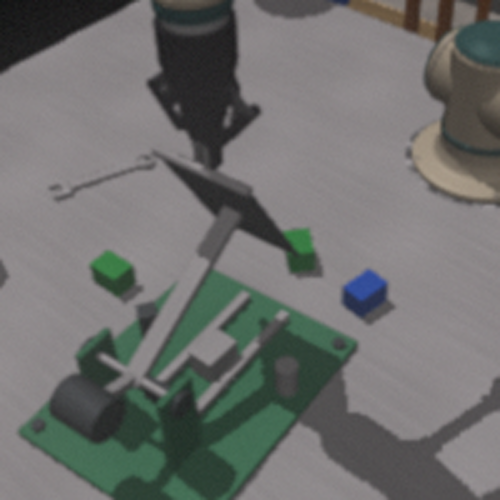

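The shield is at about 0.5 rad, with the tip still under the roll at (210,160). I'll continue past the balance point.

```bash
python3 -m creep '{"delta_pos":[[-0.8,0,-1.2],[-1.5,0,-2.4],[-2.2,0,-3.6],[-2.7,0,-4.9],[-3.2,0,-6.2],[-3.6,0,-7.6],[-4,0,-9],[-4.2,0,-10.3],[-4.4,0,-11.7],[-4.5,0,-13.1]],"dr":[[0,0,0],[0,0,0],[0,0,0],[0,0,0],[0,0,0],[0,0,0],[0,0,0],[0,0,0],[0,0,0],[0,0,0]]}'
python3 - <<'E'
from h import *
print(loc())
E
```

```text
clock: 4.25
position: [0.6713, -0.025, 0.3449]
ee_rot: [0.035, 0.711, 0.034, -0.701]
contact_force: [-1.0, 1.7, 18.9]
width: 0.0002
(4.25, array([-0.0195, -0.0016,  0.3449]), array([-1.04,  1.66, 18.85]), 0.00020554784462635235)
```

```bash
python3 - <<'E'
from g import *
d,q=guard('scene');cv2.imwrite('pics/s4.png',cv2.resize(d['pixels'][70:290,130:350],(500,500),interpolation=2))
print(loc())
E
```

```text
(4.3, array([-0.0162, -0.0016,  0.345 ]), array([ 2.38,  2.45, 22.55]), 0.0002029767190566859)
```

View pics/s4.png

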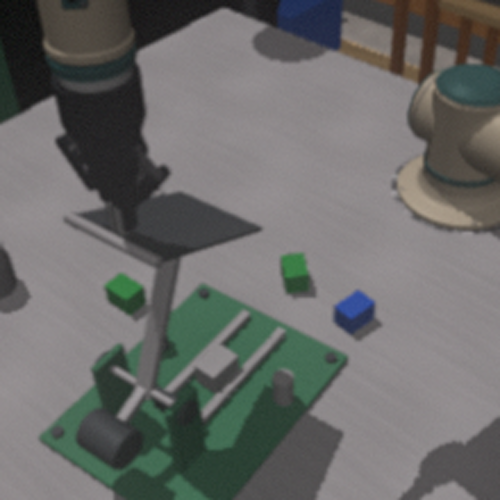

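The shield is at about 1.1–1.2 rad, past balance, and the tip is pressing down on the near-level plate. I'll ease up while going slightly further back, then lift away.

```bash
python3 -m creep '{"delta_pos":[[-0.4,0,-0.8],[-0.7,0,-1.5],[-1.5,0,-1.5],[-3,0,-1],[-5,0,0],[-7,0,2],[-8,0,5],[-8,0,9],[-8,0,13],[-8,0,17]],"dr":[[0,0,0],[0,0,0],[0,0,0],[0,0,0],[0,0,0],[0,0,0],[0,0,0],[0,0,0],[0,0,0],[0,0,0]]}'
python3 - <<'E'
from g import *
print(loc())
d,q=guard('scene');cv2.imwrite('pics/s5.png',cv2.resize(d['pixels'][70:290,130:350],(500,500),interpolation=2))
E
```

```text
clock: 5.3
position: [0.4975, -0.0423, 0.4169]
ee_rot: [-0.034, -0.706, -0.034, 0.707]
contact_force: [-0.1, -0.5, 0.9]
width: 0.0002
(5.3, array([-0.1941, -0.0023,  0.4169]), array([-0.12, -0.52,  0.91]), 0.00019751495088272117)
```

View pics/s5.png

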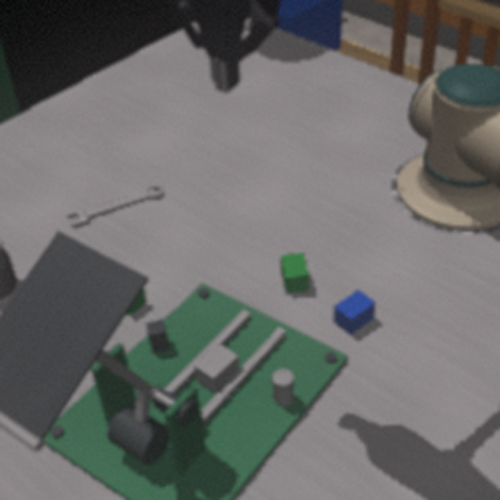

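The shield has swung fully back. Next I'll measure the offcut, now uncovered, and work out the descent.

```bash
python3 - <<'E'
from g import *
d,q=guard('scene')
k=(abs(q[...,0]+.12)<.06)&(abs(q[...,1])<.024)&(q[...,2]>.041)&(q[...,2]<.056)
p=q[k];r=cv2.minAreaRect((p[:,:2]*1000).astype(np.float32));print(len(p),p.min(0),p.max(0),r,p.mean(0))
d,q=guard('top');k=(abs(q[...,0]+.12)<.06)&(abs(q[...,1])<.024)&(q[...,2]>.041)&(q[...,2]<.056);p=q[k]
if len(p):print('top',len(p),p.min(0),p.max(0),p.mean(0))
print(loc(),delta(-.182,0.001,.12,flip=-1),delta(-.182,0.001,.022,flip=-1))
E
```

```text
171 [-0.1458585  -0.01813592  0.04123509] [-0.09422127  0.02237568  0.0506965 ] ((-119.82318115234375, 2.271444320678711), (39.53487014770508, 51.11527633666992), 87.51099395751953) [-0.11878536  0.00349866  0.04596616]
top 9 [-0.12756618 -0.00054557  0.04214488] [-0.10042817  0.00770889  0.04984192] [-0.11309069  0.00278674  0.04653239]
(5.45, array([-0.1946, -0.0022,  0.4184]), array([ 0.68, -0.6 , -0.07]), 0.00020080260982795558) (array([29.84, -0.33, -1.22]), array([ 0.001, -0.001, -0.   ])) (array([39.64, -0.33, -1.21]), array([ 0.001, -0.001, -0.   ]))
```

```bash
python3 -m creep '{"delta_pos":[[3.5,0,-1.2],[7.5,-0.2,-1.2],[11.5,-0.4,-1.2],[15.5,-0.4,-1.2],[19.5,-0.4,-1.2],[23.5,-0.4,-1.2],[27,-0.4,-1.2],[30,-0.4,-1.2],[32,-0.4,-1.2],[33,-0.4,-1.2]],"dr":[[0,0,0],[0,0,0],[0,0,0],[0,0,0],[0,0,0],[0,0,0],[0,0,0],[0,0,0],[0,0,0],[0,0,0]]}'
python3 - <<'E'
from g import *
print(loc(),delta(-.182,.002,.020,flip=-1))
d=grab('scene');d2=grab('top')
cv2.imwrite('pics/s6.png',np.hstack([cv2.resize(d['pixels'][120:290,140:310],(500,500),interpolation=2),cv2.resize(d2['pixels'][95:265,220:325],(300,500),interpolation=2)]))
E
```

```text
clock: 6.45
position: [0.5105, -0.0368, 0.0846]
ee_rot: [-0.034, -0.705, -0.035, 0.708]
contact_force: [-1.1, -0.3, -0.7]
width: -0.0001
(6.45, array([-0.1807,  0.0019,  0.0846]), array([-1.06, -0.29, -0.73]), -5.1499244495151395e-05) (array([ 6.46, -0.01,  0.1 ]), array([0.002, 0.004, 0.001]))
```

View pics/s6.png

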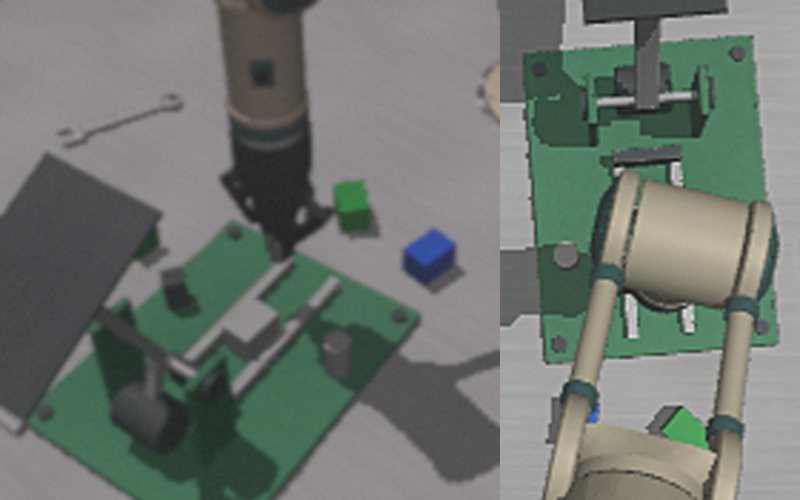

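The closed fingertip is above the bed, in front of the offcut (scene crop: tip (280,250), offcut (250,325)), and the shield is still back. I'll go down into the channel and close on the offcut.

```bash
python3 -m creep '{"delta_pos":[[1.5,0,0],[3,0,0],[4.2,0,0],[5.2,0,0],[5.8,0,0],[6.2,0,0],[6.4,0,0],[6.4,0,-0.5],[6.4,0,-1],[6.4,0,-1.3]],"dr":[[0,0,0],[0,0,0],[0,0,0],[0,0,0],[0,0,0],[0,0,0],[0,0,0],[0,0,0],[0,0,0],[0,0,0]]}'
python3 -c "
from h import *
print(loc())"
```

```text
clock: 7.55
position: [0.5251, -0.036, 0.0238]
ee_rot: [0.034, 0.707, 0.034, -0.706]
contact_force: [0.9, -0.5, 0.4]
width: -0.0002
(7.55, array([-0.1661,  0.0014,  0.0238]), array([ 0.87, -0.48,  0.36]), -0.00017899718226958928)
```

```bash
python3 -m creep '{"delta_pos":[[0.2,0,-0.4],[0.3,0,-0.8],[0.3,0,-1.2],[0.3,0,-1.7],[0.3,0,-2.2],[0.3,0,-2.7],[0.3,0,-3.2],[0.3,0,-3.7],[0.3,0,-4.2],[0.3,0,-4.6]],"dr":[[0,0,0],[0,0,0],[0,0,0],[0,0,0],[0,0,0],[0,0,0],[0,0,0],[0,0,0],[0,0,0],[0,0,0]]}'
python3 -c "
from g import *
print(loc())
d,q=guard('scene')
k=(abs(q[...,0]+.1)<.06)&(abs(q[...,1])<.024)&(q[...,2]>.0425)&(q[...,2]<.052);p=q[k];print(len(p),p.min(0),p.max(0),p.mean(0))
cv2.imwrite('pics/s7.png',cv2.resize(d['pixels'][140:280,140:280],(500,500),interpolation=2))
"
```

```text
clock: 8.55
position: [0.5701, -0.0313, 0.0202]
ee_rot: [0.034, 0.706, 0.034, -0.706]
contact_force: [-2.1, 0.5, -1.5]
width: -0.0003
(8.55, array([-0.1208,  0.0017,  0.0202]), array([-2.11,  0.47, -1.47]), -0.0002537711554116264)
174 [-0.11440678 -0.02320232  0.04250682] [-0.0419167   0.02357064  0.05155797] [-0.08473391  0.00449606  0.04637386]
```

View pics/s7.png

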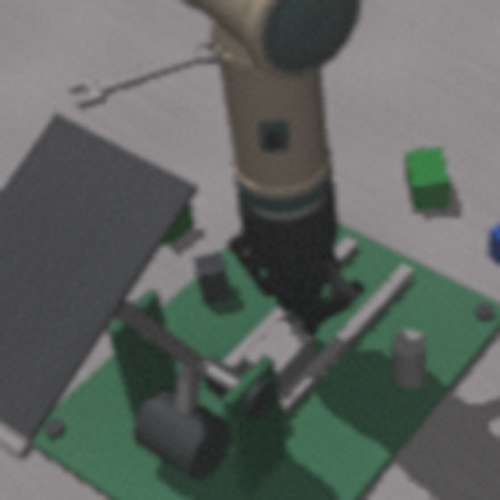

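The offcut is moving squarely along the bed, with about 10 mm to go. I'll push slowly until it seats.

```bash
python3 -m creep '{"delta_pos":[[0,0,-0.15],[0,0,-0.3],[0,0,-0.45],[0,0,-0.6],[0,0,-0.7],[0,0,-0.8],[0,0,-0.9],[0,0,-1.0],[0,0,-1.0],[0,0,-1.0]],"dr":[[0,0,0],[0,0,0],[0,0,0],[0,0,0],[0,0,0],[0,0,0],[0,0,0],[0,0,0],[0,0,0],[0,0,0]]}'
python3 -c "
from h import *
print(loc())"
```

```text
clock: 9.6
position: [0.5798, -0.0304, 0.0204]
ee_rot: [0.034, 0.706, 0.034, -0.706]
contact_force: [-2.9, -1.3, 0.8]
width: -0.0001
(9.6, array([-0.1111,  0.0016,  0.0204]), array([-2.88, -1.34,  0.79]), -0.00011204651838644566)
```

Still only friction force (about 3 N), so I'll take a few more millimetres in small steps.

```bash
python3 -m creep '{"delta_pos":[[0,0,-0.05],[0,0,-0.1],[0,0,-0.15],[0,0,-0.2],[0,0,-0.2]],"dr":[[0,0,0],[0,0,0],[0,0,0],[0,0,0],[0,0,0]]}'
python3 -c "
from h import *
print(loc())"
```

```text
clock: 10.1
position: [0.5804, -0.0303, 0.0203]
ee_rot: [-0.034, -0.705, -0.034, 0.707]
contact_force: [-6.1, -1.1, 4.3]
width: 0.0001
(10.1, array([-0.1105,  0.0017,  0.0203]), array([-6.06, -1.08,  4.28]), 9.672054027606074e-05)
```

```bash
python3 -m creep '{"delta_pos":[[0,0,-0.1],[0,0,-0.2],[0,0,-0.3],[0,0,-0.3]],"dr":[[0,0,0],[0,0,0],[0,0,0],[0,0,0]]}'
python3 -c "
from h import *
print(loc())"
```

```text
clock: 10.5
position: [0.5803, -0.0302, 0.02]
ee_rot: [-0.035, -0.703, -0.035, 0.709]
contact_force: [-11.0, -2.9, 7.6]
width: -0.0003
(10.5, array([-0.1106,  0.0019,  0.02  ]), array([-10.98,  -2.89,   7.59]), -0.00025867911256041443)
```

The tip has stalled and the force climbed to 11 N, so the offcut is seated. I'll back straight off, then up and away.

```bash
python3 -m creep '{"delta_pos":[[0,0,0.3],[0,0,0.8],[0,0,1.6],[0,0,2.6],[0,0,3.8],[-1,0,4.5],[-4,0,5],[-8,0,5.5],[-12,0,6.5],[-16,0,8]],"dr":[[0,0,0],[0,0,0],[0,0,0],[0,0,0],[0,0,0],[0,0,0],[0,0,0],[0,0,0],[0,0,0],[0,0,0]]}'
python3 -m creep '{"delta_pos":[[-3,0,3],[-5,0,7],[-6,0,11],[-6,1,13],[-6,2,14],[-6,2,14],[-6,2,14],[-6,2,14]],"dr":[[0,0,0],[0,0,0],[0,0,0],[0,0,0],[0,0,0],[0,0,0],[0,0,0],[0,0,0]]}'
python3 -c "
from g import *
print(loc())
for n in('top','scene'):
  d,q=guard(n)
  k=(abs(q[...,0]+.08)<.05)&(abs(q[...,1])<.024)&(q[...,2]>.0435)&(q[...,2]<.052);p=q[k];print(n,len(p))
  if len(p):print(p.min(0),p.max(0),p.mean(0))
  k=(q[...,0]>.12)&(abs(q[...,1])<.07)&(q[...,2]>.2);p=q[k]
  if len(p):print('edge',p[p[:,0].argmax()])
  cv2.imwrite(f'pics/f_{n}.png',d['pixels'])
a=cv2.imread('pics/f_scene.png')[140:290,130:310];b=cv2.imread('pics/f_top.png')[60:260,220:330]
cv2.imwrite('pics/s8.png',np.hstack([cv2.resize(a,(500,417),interpolation=2),cv2.resize(b,(230,417),interpolation=2)]))
"
```

```text
clock: 11.5
position: [0.5047, -0.0378, 0.1826]
ee_rot: [0.034, 0.707, 0.034, -0.706]
contact_force: [0.6, -0.2, 0.4]
width: -0.0002
clock: 12.3
position: [0.368, -0.0708, 0.2404]
ee_rot: [0.034, 0.707, 0.034, -0.706]
contact_force: [-0.2, -0.5, -0.3]
width: -0.0001
(12.3, array([-0.3258, -0.0184,  0.2404]), array([-0.23, -0.54, -0.31]), -5.423427527689903e-05)
top 177
[-0.10045583 -0.02349246  0.04359736] [-0.03842223  0.02266795  0.05145655] [-0.07180027  0.00451477  0.04657536]
edge [ 0.18505273 -0.0083747   0.2680796 ]
scene 121
[-0.09790844 -0.01744702  0.04354578] [-0.04010352  0.02286349  0.0504896 ] [-0.07546187  0.00275085  0.04641623]
edge [0.18663081 0.05056469 0.27073042]
```

View pics/s8.png

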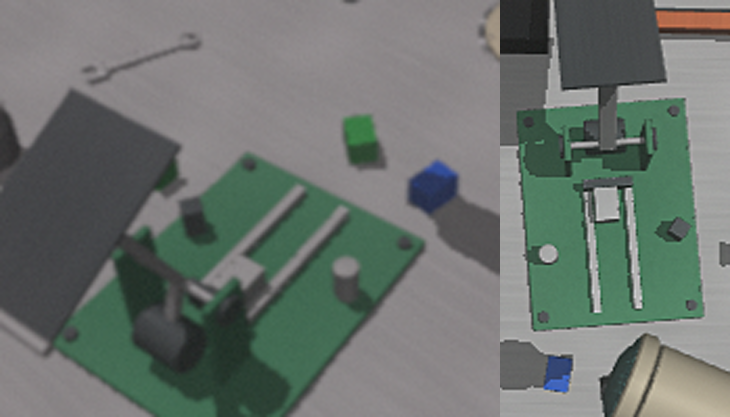

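The offcut sits against the stop, with its front face at x ≈ −0.100 and therefore its centre about 25 mm in front of the stop. The shield is on its raised stop, the stubs haven't moved and the arm is clear.

```bash
python3 -c "
from rig import manip
print(manip.sign_off())"
```

```text
the job is handed in; nothing more can be done
None
```

I pushed the shield's rolled edge along its arc with the shut fingers until it passed balance and swung back on its own. I then pushed the offcut along the bed until it seated, and backed the arm clear. I handed the job in just after 12.3 s; sign-off gives no verdict.

- **Shield:** in the final images its rolled edge is at about x = +0.18 m, z = 0.27 m in the station's axes. That matches the fully raised stop (2.0 rad).
- **Offcut:** the tip stalled while the push force rose to 11 N. The front face then measured about 0.100 m in front of the hinge axis, so the centre is about 25 mm in front of the stop face. It lies flat, 2–4 mm to one side of the bed's centreline.
- **Arm:** the last force reading was about 0.7 N with the gripper well clear, which is sensor noise.
- **Bystanders:** the two stubs and the wrench looked unmoved in the final picture. I did not measure any bystanders afterwards, and the hammer, can, jar and ring were outside that view.

While passing the shield through about 1.1 rad, the fingertip pressed down on the near-level plate with about 22 N. This was finger contact, within the 120 N wrist limit. No check failed or disagreed.

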